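# Fit the picture panel in its stand and hold the stand home in the tray corner

## Robot

A 6-joint arm with a two-finger parallel gripper is mounted at the origin on the work surface. World frame = base frame: x ahead of the robot, y to its left, z up, the work surface at z = 0. Lengths are in mm, angles in rad, forces in N, time in s.
With the tool pointing down it reaches from about 350 to 875 mm from the base axis. Payload 4.2 kg.
Tool frame: the origin (TCP) lies between the finger pads; the fingertips stand 25 mm ahead of it and the grasp point (between the pads) lies 6 mm ahead of it; z points along the fingers, y is the line along which they close (so a half turn about z gives the same grasp; the last joint's range is limited). The gripper opens to 85 mm and grips with 20 to 120 N. Pads are 22 mm wide; open, the fingers measure 114 mm over their backs; the gripper's body (76 mm by 85 mm) begins 54 mm behind the grasp point. The pads swing forward as they close: fully open they stand 13 mm farther back than shut.
Start: joints at [-1.079, 0.385, 0.008, 0, -1.194, -0.259], TCP at [144.207, -608.115, 256.312] pointing down, gripper open.
Joint ranges: [-3.14, 3.14], [-1.21, 2.06], [-1.07, 1.41], [-3.16, 2.05], [-2.99, -0.16], [-3.1, 3.1]. Speed limits (rad/s): [2.79, 2.79, 3.14, 3.14, 3.14, 3.14].

## Interface

Orientations are given as a unit quaternion [x, y, z, w].
In Python, from bench import arm gives the robot as it stands.
- The arm moves only by the shell command python3 -m pendant 'ROWS'. ROWS is JSON, a list of rows, each a list of 7 numbers: the shift along the tool's x, y, z in m, then the turn, a rotation vector about the tool's x, y, z in degrees, then the finger opening in m, from 0 to 0.0854. In form: [[x, y, z, wx, wy, wz, fingers], ...]. A call has 1 to 12 rows; each row shifts and turns the commanded pose from where the row before left it, along the tool's axes as they then stand; what a row does not reach is not made up. A row lasts 1/10 s, in which the tool goes at most 50 mm and 8.59 degrees, less where a joint would pass 70% of its speed; a pose out of reach is approached as far as the arm can. A call is refused whole if a number of a shift passes 0.05 or a number of a turn 8.59, either way. A call with a gripper value outside its range is refused whole. The fingers move at their own pace and stop on an object; the grip force is fixed at half the most. Time passes only in rows, so rows that do not move let the fingers close. It gives the time, the measured TCP pose, the force, the opening and the grip force at its end, in the units of the state.
- arm.read_state(): the state, without advancing time (a new reading comes with each control period).
- arm.get_image(name): name is "scene" or "top"; returns a dict with "image" (480x640x3 uint8, red, green, blue), "fx", "fy", "cx", "cy" (pixels), "xyz" and "rotation" of the camera in the world. Camera axes: x right, y down, z forward; pixel columns grow to the right and rows downward; lengths in mm; the calibration is good to about 2 mm. A picture is of the moment at which its call begins. There is no depth.
- arm.job_done(): hands the job in; it is judged then, once.
The state is a dict: "clock": time; "joints": joint angles; "joint_vel": joint speeds; "joint_efforts": joint torques, N m; "position": TCP position; "ee_rot": TCP orientation; "contact_force": force on the tool from outside, world axes, zero at the start; "wrist_torque": the same for the moment, N m; "gripper_width": finger opening in mm; "grasp_force": force on a finger pad.
Only numpy, scipy, OpenCV 4.12 (cv2) and the standard library are available. Lean on these libraries where they do the work, as an engineer would, in place of code of your own. Each camera call takes 0.05 s, during which the arm holds its last target. There are 200 camera calls.

## Task

Take the little oak picture panel out of its rack and push it upright all the way down into the slot of the marble stand, and let go of it. Then push the stand, its long side along the tray's longer lip, home into the corner where the two lips meet, so that it sits flat and square against both lips, and finish while still holding it pressed firmly against both (its sticky feet need the pressure): do not let go at the end. Leave the bowl, the keepsake box and the candlestick where they are.

Things in the scene. Friction and masses are not known exactly. Their poses are not given: they have to be found in the camera images.
- tray: Light-wood entry tray, fixed to the table: flat board 200 (x) x 150 (y) x 8 mm with a low lip along two edges only. Origin: centre of its underside; z up. Its whole outline, lips included, is 200 x 150 mm.
- far_lip: Fixed lip along the tray's +x edge, 10 mm thick, 150 mm long (along tray y), top 20 mm above the table (12 mm above the tray floor). Origin: centre of its underside, at tray x = 95 mm, y = 0; its inner face is at tray x = 90 mm. Axes as the tray's.
- side_lip: Fixed lip, the longer one, along the tray's +y edge, 10 mm thick, 190 mm long (along tray x), top 20 mm above the table (12 mm above the tray floor). Origin: centre of its underside, at tray x = -5 mm, y = 70 mm; its inner face is at tray y = 65 mm. Axes as the tray's.
- tray_corner (a point): Point on the tray floor where the inner faces of the two lips meet (8 mm above the table). Axes as the tray's: the floor extends from here to -x and -y. With the stand home, the stand's centre is 40 mm in -x and 25 mm in -y from here.
- stand: White polished marble block, loose, 80 (x) x 50 (y) x 52 (z) mm, 0.28 to 0.56 kg, on the tray floor clear of the lips, its x axis within 0.3 rad of the tray's. Origin: centre of its underside. In the middle of its top a slot 63 mm long (x), 11 mm wide (y), 26 mm deep, chamfered 2.5 mm. Friction on tray and lips 0.3 to 0.5: pressing on one lip makes sliding along it harder.
- rack: Small oak rack, fixed to the table, 90 (x) x 44 (y) x 24 (z) mm, with a slot 64 mm (x) x 12 mm (y), 16 mm deep in its top, in which the panel stands. Origin: centre of its underside.
- panel: Oak picture panel, loose, 60 (x, length) x 8 (y, thickness) x 54 (z, height) mm, 50 g, standing upright in the rack with its foot 8 mm above the table, so the top edge is at 62 mm. Both faces and both ends look alike. Origin: centre of its lower edge. Fully down in the stand its foot is 26 mm above the stand's underside and it shows 28 mm above the stand.
- bowl: White ceramic bowl, loose, 96 mm across, 40 mm high, to be left alone. Origin: centre of its underside.
- keepsake: Dark green keepsake box with brass band, loose, 80 (x) x 140 (y) x 45 mm, to be left alone. Origin: centre of its underside.
- candlestick: Brass candlestick, loose, 72 mm across at the foot, 90 mm high, to be left alone. Origin: centre of its underside.
Mind the look-alikes: they are no part of the job. What is shaped like the stand but black or purple is not meant.

How it is judged:
By the outcome, as a careful person would: the job done as asked, in the order asked, and still so for the second after the job is handed in, while the arm keeps its last pose, push and grip.
It also fails if it takes over 72 s, if anything falls off the work surface, if the arm or the gripper's body presses on something with over 40 N, if the wrist force passes 120 N, or if a joint passes its speed limit or range.

## Working session

There is one attempt and no reset: what is moved stays moved. The work goes in short steps, Python scripts to look and compute and a shell command to move; the robot and the scene stay as the last step left them, time stands still between calls to the robot, and variables do not carry over. Pictures are saved under pics/ and viewed, at most 10 in all, crops included, and the job is handed in when it is done.

```bash
ls; mkdir -p pics; python3 - <<'E'
from bench import arm
import cv2, numpy as np, pickle
for n in ("scene","top"):
    d=arm.get_image(n); cv2.imwrite(f"pics/{n}0.png",d["image"][:,:,::-1]); pickle.dump(d,open(f"{n}0.pkl","wb"))
    print(n,d["fx"],d["fy"],d["cx"],d["cy"],d["xyz"],np.round(d["rotation"],3).tolist())
print(arm.read_state())
E
```

```text
pics
scene 608.0028691030798 608.0028691030798 309.09258522510646 236.21337711513928 [1207.28743901 -277.65371326  858.91087883] [0.794, 0.497, -0.178, -0.302]
top 525.2622900830778 525.2622900830778 326.1215667749167 238.0647274357682 [480.98580407  55.33137867 944.92983454] [0.708, -0.704, 0.046, -0.032]
{'clock': 0.1, 'joints': array([-1.07944050e+00,  3.85495160e-01,  6.77911766e-03, -4.11818141e-04,
       -1.19399278e+00, -2.58561416e-01]), 'joint_vel': array([ 0.00069373, -0.00219348,  0.00197406,  0.00133228, -0.00041922,
       -0.00133755]), 'joint_efforts': array([-1.10969195e-03, -3.93318307e+01,  1.88929957e+01,  4.19803664e+00,
       -2.59177548e-03,  1.03446399e-05]), 'position': array([ 144.07298431, -607.69526472,  255.33150901]), 'ee_rot': array([-1.16059065e-01,  9.93241835e-01,  9.59903347e-04, -1.72116346e-04]), 'contact_force': array([-0.0890497 , -0.72023756, -0.95904038]), 'wrist_torque': array([-0.01135989,  0.01055732,  0.04721371]), 'grasp_force': 0.0, 'gripper_width': 85.11196367113816}
```

View pics/scene0.png

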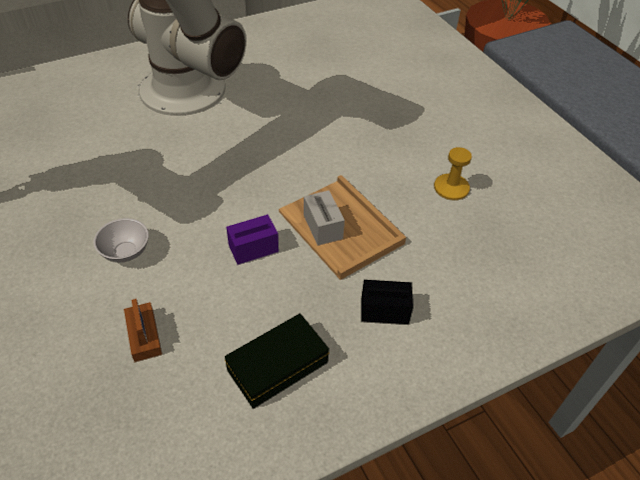

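View pics/top0.png

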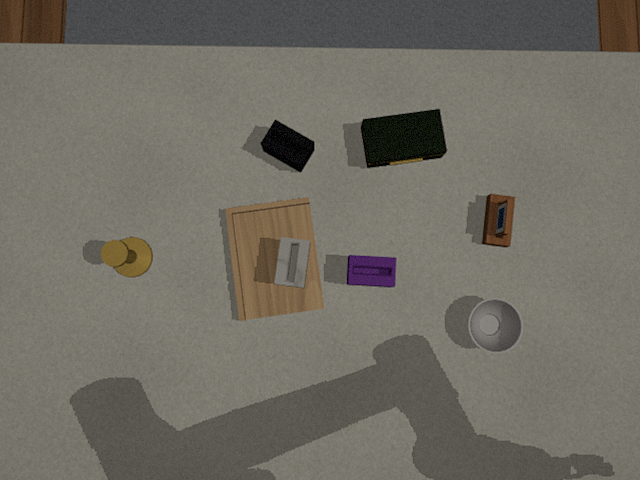

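The scene view shows the candidates for the stand: white/grey block with slot on the tray at scene (324,218) / top (293,262); purple look-alike at (252,240) / (371,271); black look-alike at (387,302) / (288,146). The only panel is in the rack at scene (142,325) / top (499,220). By the description I choose the pale block on the tray, and check it in a close crop.

```bash
python3 - <<'E'
import cv2,numpy as np
t=cv2.imread("pics/top0.png");s=cv2.imread("pics/scene0.png")
def c(i,x,y,w,h,k): return cv2.resize(i[y:y+h,x:x+w],None,fx=k,fy=k,interpolation=cv2.INTER_CUBIC)
a=np.hstack([c(t,220,190,110,140,3)[:300],c(t,460,180,75,75,4)[:300]])
a=np.hstack([c(t,220,195,110,130,300/130),c(t,475,180,60,75,4),c(t,268,228,50,75,4)])
b=np.hstack([c(s,275,170,135,112,300/112),c(s,115,290,60,75,4),c(s,298,185,45,75,4)])
w=max(a.shape[1],b.shape[1]);f=lambda i:cv2.copyMakeBorder(i,0,0,0,w-i.shape[1],0)
o=np.vstack([f(a),f(b)]);print(o.shape);cv2.imwrite("pics/crops.png",o[:600,:800])
E
```

```text
(600, 782, 3)
```

View pics/crops.png

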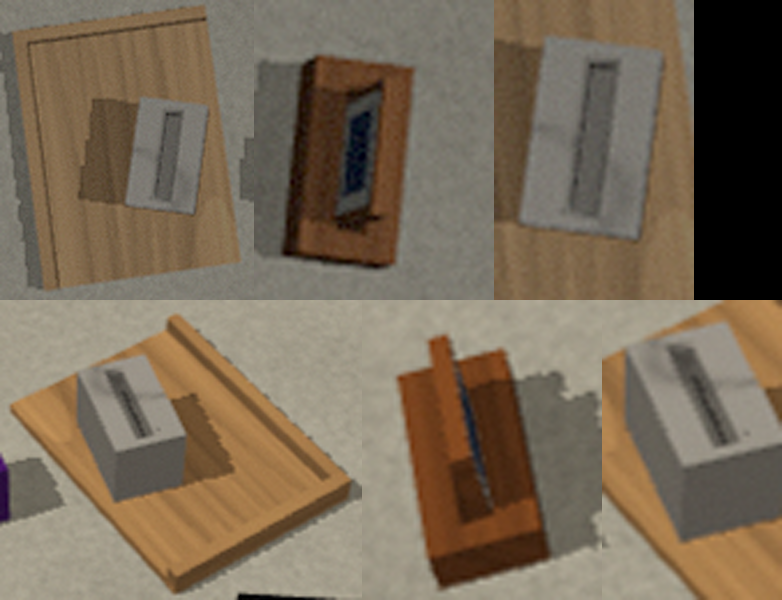

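The crop confirms the pale grey-veined marble block with an open slot on the tray. The lips are on the left and top of the tray in the top view. The panel stands in the rack's slot.

```bash
cat > h.py <<'E'
import numpy as np,cv2,pickle
def load(n): return pickle.load(open(n,"rb"))
def R(d):
    q=np.array(d["rotation"],float)
    from scipy.spatial.transform import Rotation as Ro
    return Ro.from_quat(q).as_matrix() if q.size==4 else q.reshape(3,3)
def ray(d,p):
    v=R(d)@np.array([(p[0]-d["cx"])/d["fx"],(p[1]-d["cy"])/d["fy"],1.]);return np.array(d["xyz"],float),v/np.linalg.norm(v)
def plane(d,p,z):
    o,v=ray(d,p);return o+v*(z-o[2])/v[2]
def tri(d1,p1,d2,p2):
    o1,v1=ray(d1,p1);o2,v2=ray(d2,p2)
    s=np.linalg.lstsq(np.c_[v1,-v2],o2-o1,rcond=None)[0]
    a,b=o1+v1*s[0],o2+v2*s[1];return (a+b)/2,np.linalg.norm(a-b)
E
python3 - <<'E'
from h import *
T,S=load("top0.pkl"),load("scene0.pkl")
def blobs(d,roi,f,mn=30):
    x,y,w,h=roi;im=d["image"][y:y+h,x:x+w];hsv=cv2.cvtColor(cv2.GaussianBlur(im,(3,3),0),cv2.COLOR_RGB2HSV).astype(int)
    m=f(hsv).astype(np.uint8)
    cs=cv2.findContours(m,cv2.RETR_CCOMP,cv2.CHAIN_APPROX_NONE)[0]
    out=[]
    for c in cs:
        if cv2.contourArea(c)<mn: continue
        r=cv2.minAreaRect(c);b=cv2.boxPoints(r)+[x,y]
        q=cv2.approxPolyDP(cv2.convexHull(c),3,True)[:,0]+[x,y]
        out.append((cv2.contourArea(c),np.round(np.array(r[0])+[x,y],1).tolist(),np.round(r[1],1).tolist(),round(r[2],1),np.round(b,1).tolist(),q.tolist()))
    return out
for px in [(285,260),(292,262),(260,280),(500,200),(494,220),(515,220),(470,200)]:
    print(px,cv2.cvtColor(T["image"][px[1]:px[1]+1,px[0]:px[0]+1],cv2.COLOR_RGB2HSV)[0,0])
for px in [(318,200),(325,225),(330,235),(345,250),(138,310),(150,345)]:
    print(px,cv2.cvtColor(S["image"][px[1]:px[1]+1,px[0]:px[0]+1],cv2.COLOR_RGB2HSV)[0,0])
print("stand T");[print(b) for b in blobs(T,(268,228,50,70),lambda h:(h[...,1]<60)&(h[...,2]>100))]
print("tray T");[print(b) for b in blobs(T,(215,185,120,150),lambda h:(h[...,1]>70)&(h[...,0]<30),1000)]
print("rack T");[print(b) for b in blobs(T,(470,180,60,80),lambda h:(h[...,1]>110)&(h[...,0]<25),100)]
print("blue T");[print(b) for b in blobs(T,(470,180,60,80),lambda h:(h[...,1]>110)&(h[...,0]>90),20)]
print("stand S top");[print(b) for b in blobs(S,(290,180,65,70),lambda h:(h[...,1]<60)&(h[...,2]>130))]
print("rack S");[print(b) for b in blobs(S,(110,285,70,80),lambda h:(h[...,1]>110)&(h[...,0]<25),100)]
E
```

```text
(285, 260) [ 15  17 119]
(292, 262) [26 20 91]
(260, 280) [ 17 104  98]
(500, 200) [ 13 154 103]
(494, 220) [ 11 145  74]
(515, 220) [ 18  30 127]
(470, 200) [ 22  28 137]
(318, 200) [17 31 74]
(325, 225) [ 21  35 101]
(330, 235) [19 33 86]
(345, 250) [ 16 141 152]
(138, 310) [ 11 164 106]
(150, 345) [ 12 192 117]
stand T
(1361.0, [291.9, 261.9], [30.4, 47.6], 7.6, [[273.7, 283.5], [280.0, 236.3], [310.1, 240.3], [303.8, 287.5]], [[281, 237], [309, 241], [303, 287], [274, 282]])
(356.0, [292.3, 261.8], [10.5, 40.6], 5.7, [[285.0, 281.5], [289.1, 241.1], [299.6, 242.2], [295.5, 282.6]], [[298, 242], [295, 279], [290, 282], [286, 280], [290, 243]])
(48.0, [315.0, 240.5], [25.0, 4.0], 90.0, [[313.0, 228.0], [317.0, 228.0], [317.0, 253.0], [313.0, 253.0]], [[313, 228], [317, 228], [317, 253]])
tray T
(9402.0, [273.3, 258.4], [113.1, 86.0], 81.9, [[222.8, 208.5], [307.9, 196.3], [323.9, 308.3], [238.8, 320.5]], [[307, 197], [323, 307], [240, 320], [225, 209]])
(1551.5, [291.8, 261.9], [32.8, 50.0], 7.6, [[272.2, 284.5], [278.8, 234.9], [311.3, 239.2], [304.7, 288.8]], [[281, 236], [310, 2
[... 480 characters left out ...]
, [[503, 209], [499, 227]])
stand S top
(149.0, [295.3, 241.7], [30.5, 14.6], 48.2, [[279.7, 235.2], [290.6, 225.5], [310.9, 248.2], [300.0, 257.9]], [[290, 226], [310, 249], [292, 249]])
(1277.5, [316.5, 202.5], [45.0, 53.0], 90.0, [[290.0, 180.0], [343.0, 180.0], [343.0, 225.0], [290.0, 225.0]], [[343, 219], [318, 225], [290, 201], [290, 180], [335, 180]])
(235.5, [322.3, 207.8], [31.6, 10.0], 58.0, [[309.7, 197.1], [318.1, 191.8], [334.9, 218.6], [326.4, 223.9]], [[313, 195], [322, 198], [331, 221], [324, 220]])
rack S
(1504.5, [141.2, 328.6], [61.2, 29.6], 78.7, [[120.7, 301.5], [149.7, 295.7], [161.7, 355.7], [132.7, 361.5]], [[133, 299], [150, 303], [161, 352], [135, 361], [124, 312]])
```

```bash
python3 - <<'E'
import cv2,numpy as np
t=cv2.imread("pics/top0.png");s=cv2.imread("pics/scene0.png")
def c(i,x,y,w,h,k): return np.clip(cv2.resize(i[y:y+h,x:x+w],None,fx=k,fy=k,interpolation=cv2.INTER_NEAREST)*1.7,0,255)
o=np.hstack([c(t,478,188,40,60,10),c(s,120,293,40,60,10)])
cv2.imwrite("pics/panel.png",o)
E
```

```text
[ WARN:0@0.087] global loadsave.cpp:1063 imwrite_ Unsupported depth image for selected encoder is fallbacked to CV_8U.
```

View pics/panel.png

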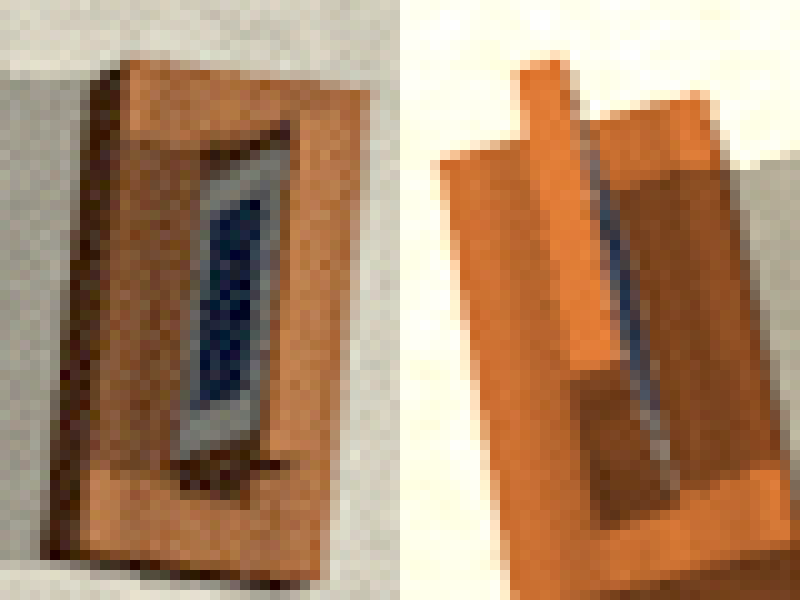

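In the top view the panel's +y upper edge runs (507,200.5)–(504.2,232.5). In the scene view its top strip has corners (131.5,299.5), (136.8,299), (142.2,329.2) and (136.8,330).

```bash
python3 - <<'E'
from h import *
T,S=load("top0.pkl"),load("scene0.pkl")
def t(n,a,b):
    p,e=tri(T,a,S,b);print(n,p.round(1),round(e,1));return p
A=t("A",(507,200.5),(142.2,329.2));B=t("B",(504.2,232.5),(136.8,299))
d=A-B;print(np.hypot(*d[:2]),np.degrees(np.arctan2(d[1],d[0])))
n=np.array([d[1],-d[0],0]);n/=np.linalg.norm(n);print("panel centre",(A+B)/2+4*n)
sc=[(131.5,299.5),(136.8,299),(142.2,329.2),(136.8,330)]
P=[plane(S,p,62) for p in sc];print("scene top at z62",np.mean(P,0).round(1),[x[:2].round(1).tolist() for x in P])
print("T A,B at 62",plane(T,(507,200.5),62).round(1),plane(T,(504.2,232.5),62).round(1))
print("STAND");t("slot",(292.3,261.8),(322.3,207.8))
tc=[(281,237.2),(310,240.8),(303.8,287.5),(274,283)]; sc=[(344,221.5),(318.5,226),(304.7,197),(329.7,190.3)]
# top: TL(+x,+y),TR(+x,-y),BR(-x,-y),BL(-x,+y); scene: right=+y, bottom=+x
Q=[t("c",a,b) for a,b in zip(tc,sc)];c=np.mean(Q,0);print(c)
for f,D,pp in(("T",T,tc),("S",S,sc)):
    P=np.array([plane(D,p,60) for p in pp]);u=P[0]-P[3]+P[1]-P[2];v=P[0]-P[1]+P[3]-P[2]
    print(f,P.mean(0).round(1),np.hypot(*u[:2])/2,np.hypot(*v[:2])/2,np.degrees(np.arctan2(u[1],u[0])),np.degrees(np.arctan2(-v[0],v[1])))
print("TRAY top");
for p,z in(((226,208.7),20),((307.5,197),20),((323.5,307.5),8),((239.5,320.3),20)): print(p,plane(T,p,z).round(1))
print("scene tray")
# scene crop 2.68: corner (+x,+y) (350,485), (+x,-y) (175,590), (-x,+y)(172,317), (-x,-y)(12,408)
for p,z in(((350,485),20),((172,580),20),((177,317),20),((12,408),8)):
    q=(275+p[0]*112/300,170+(p[1]-300)*112/300);print(np.round(q,1),plane(S,q,z).round(1))
E
```

```text
A [ 647.3 -272.6   57.8] 1.0
B [ 591.3 -264.6   61.1] 1.2
56.60566304273184 -8.098680634175256
panel centre [ 618.75804366 -272.56134983   59.47415223]
scene top at z62 [ 620.2 -272.    62. ] [[589.6, -271.9], [592.3, -264.1], [650.6, -272.2], [648.4, -279.9]]
T A,B at 62 [ 646.4 -271.5   62. ] [ 591.  -264.9   62. ]
STAND
slot [538.6  94.7  59.5] 1.7
c [581.2 115.7  54.8] 0.4
c [575.   66.7  59.9] 1.6
c [496.6  77.1  56.5] 2.9
c [503.5 126.4  59.2] 1.5
[539.06300186  96.46915999  57.62007549]
T [538.6  95.6  60. ] 78.72849424983558 49.9854361520399 -7.425583016042329 -7.4961022832534105
S [541.3  96.1  60. ] 78.85501143301724 48.411615865594555 -8.348235819462381 -8.336549571737114
TRAY top
(226, 208.7) [635.2 216.1  20. ]
(307.5, 197) [657.6  71.6  20. ]
(323.5, 307.5) [461.7  41.8   8. ]
(239.5, 320.3) [439.3 187.7  20. ]
scene tray
[405.7 239.1] [640.8 214.2  20. ]
[339.2 274.5] [660.3  66.   20. ]
[341.1 176.3] [443.8 186.   20. ]
[279.5 210.3] [465.8  40.3   8. ]
```

```bash
cat >> h.py <<'E'
def delta(x,y,z,yaw):
    """print shift (tool axes, mm) and turn (deg about tool z) to TCP x,y,z with tool y perpendicular to a body x axis at yaw deg"""
    from bench import arm
    from scipy.spatial.transform import Rotation as Ro
    s=arm.read_state();M=Ro.from_quat(s["ee_rot"]).as_matrix()
    a=np.degrees(np.arctan2(M[1,1],M[0,1]));turn=-((yaw+90-a+90)%180-90)
    up=M[:,2]; 
    print("t",round(s["clock"],2),"pos",s["position"].round(1),"tilt",up.round(4)[:2],"turn",round(turn,2))
    M2=M@Ro.from_rotvec([0,0,np.radians(turn)]).as_matrix()
    d=np.array([x,y,z])-s["position"]
    print(" shift before turn",(M.T@d).round(1),"after turn",(M2.T@d).round(1),"F",s["contact_force"].round(1),"Tq",s["wrist_torque"].round(2),"w",round(s["gripper_width"],1),"g",round(s["grasp_force"],1))
E
python3 -c "
from h import *
delta(619.5,-272.3,130,-7.7)"
```

```text
t 0.1 pos [ 144.1 -607.7  255.3] tilt [-0.0006  0.0019] turn 21.03
 shift before turn [-540.   216.5  125.7] after turn [-426.3  395.8  125.7] F [-0.1 -0.7 -1. ] Tq [-0.01  0.01  0.05] w 85.1 g 0.0
```

```bash
python3 -m pendant '[[-0.045,0.018,0.006,0,0,0,0.04],[-0.045,0.018,0.006,0,0,0,0.04],[-0.045,0.018,0.006,0,0,0,0.04],[-0.045,0.018,0.006,0,0,0,0.04],[-0.045,0.018,0.006,0,0,0,0.04],[-0.045,0.018,0.006,0,0,0,0.04],[-0.045,0.018,0.006,0,0,0,0.04],[-0.045,0.018,0.006,0,0,0,0.04],[-0.045,0.018,0.006,0,0,0,0.04],[-0.045,0.018,0.006,0,0,0,0.04],[-0.045,0.018,0.006,0,0,0,0.04],[-0.045,0.018,0.006,0,0,0,0.04]]'
python3 -m pendant '[[0,0,0,0,0,7,0.04],[0,0,0,0,0,7,0.04],[0,0,0,0,0,7,0.04],[0,0,0,0,0,0,0.04],[0,0,0,0,0,0,0.04]]'
python3 -c "
from h import *
delta(619.5,-272.3,130,-7.7)"
```

```text
clock: 1.3
position: [621.0, -271.8, 183.6]
ee_rot: [-0.116, 0.993, 0.0, -0.0]
contact_force: [0.3, -1.4, -0.3]
gripper_width: 40.0
grasp_force: 0.0
clock: 1.8
position: [619.6, -273.3, 183.9]
ee_rot: [0.066, 0.998, 0.0, -0.0]
contact_force: [-0.7, 0.1, -0.3]
gripper_width: 40.1
grasp_force: 0.0
t 1.8 pos [ 619.6 -273.3  183.9] tilt [-0.0008  0.0003] turn 0.18
 shift before turn [ 0.2  1.  53.9] after turn [ 0.2  1.  53.9] F [-0.7  0.1 -0.3] Tq [-0.02  0.04 -0.01] w 40.1 g 0.0
```

```bash
python3 -m pendant '[[0,0.001,0.04,0,0,0,0.04],[0,0,0.04,0,0,0,0.04],[0,0,0.025,0,0,0,0.04],[0,0,0.015,0,0,0,0.04],[0,0,0,0,0,0,0.04]]'
python3 -m pendant '[[0,0,0,0,0,0,0],[0,0,0,0,0,0,0],[0,0,0,0,0,0,0],[0,0,0,0,0,0,0]]'
python3 -c "
from h import *
delta(619.5,-272.3,63,-7.7)"
```

```text
clock: 2.3
position: [618.6, -272.2, 61.9]
ee_rot: [0.067, 0.998, 0.0, -0.002]
contact_force: [0.5, 0.2, -0.7]
gripper_width: 40.0
grasp_force: 0.0
clock: 2.7
position: [621.2, -272.7, 66.6]
ee_rot: [0.066, 0.998, -0.001, 0.002]
contact_force: [0.1, 0.8, 5.1]
gripper_width: 6.6
grasp_force: 62.5
t 2.7 pos [ 621.2 -272.7   66.6] tilt [ 0.0039 -0.0013] turn 0.08
 shift before turn [1.8 0.2 3.6] after turn [1.8 0.2 3.6] F [0.1 0.8 5.1] Tq [0.17 0.05 0.  ] w 6.6 g 62.5
```

```bash
python3 -m pendant '[[0,0,0,0,0,0,0],[0,0,0,0,0,0,0]]'
python3 - <<'E'
from h import *
from bench import arm
delta(619.5,-272.3,63,-7.7)
d=arm.get_image("scene");im=d["image"][:,:,::-1]
e=arm.get_image("top")["image"][:,:,::-1]
f=lambda i,x,y:cv2.resize(i[y:y+110,x:x+80],None,fx=5,fy=5)
cv2.imwrite("pics/grasp.png",np.hstack([f(im,100,265),f(e,465,165)]))
E
```

```text
clock: 2.9
position: [621.3, -272.7, 66.6]
ee_rot: [0.066, 0.998, -0.001, 0.002]
contact_force: [-0.5, 1.3, 6.2]
gripper_width: 6.4
grasp_force: 62.6
t 2.9 pos [ 621.3 -272.7   66.6] tilt [ 0.0038 -0.0014] turn 0.08
 shift before turn [1.8 0.2 3.6] after turn [1.8 0.2 3.6] F [-0.5  1.3  6.2] Tq [0.17 0.07 0.  ] w 6.4 g 62.6
```

View pics/grasp.png

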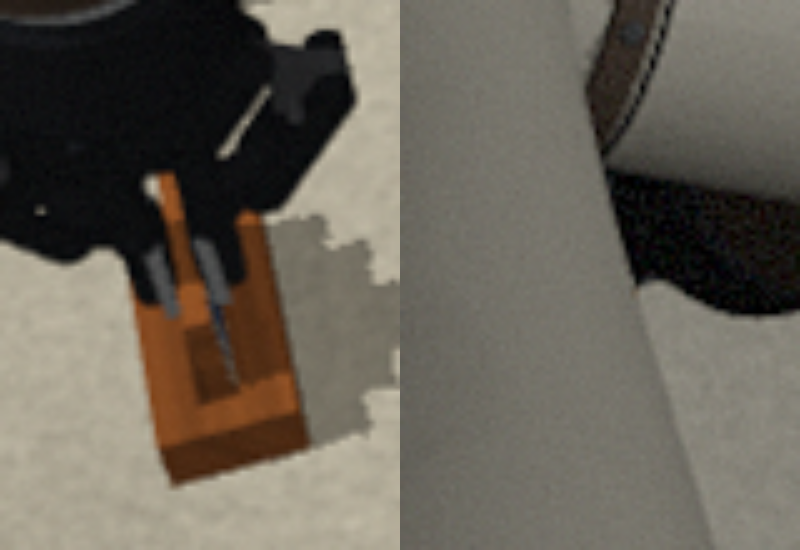

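The scene crop shows the panel gripped between the two pads, centred in the rack slot. The arm hides it in the top view. Lift, then carry.

```bash
python3 -m pendant '[[0,0,-0.01,0,0,0,0],[0,0,-0.03,0,0,0,0],[0,0,-0.04,0,0,0,0],[0,0,-0.03,0,0,0,0],[0,0,0,0,0,0,0],[0,0,0,0,0,0,0]]'
python3 -c "
from h import *
delta(540.5,95.6,160,-7.8)"
```

```text
clock: 3.6
position: [619.7, -272.2, 175.1]
ee_rot: [0.067, 0.998, 0.0, 0.001]
contact_force: [-0.3, -0.3, -1.0]
gripper_width: 6.8
grasp_force: 61.8
t 3.6 pos [ 619.7 -272.2  175.1] tilt [0.0012 0.0005] turn 0.11
 shift before turn [127.7 353.8  15.2] after turn [128.4 353.6  15.2] F [-0.3 -0.3 -1. ] Tq [ 0.02 -0.01  0.03] w 6.8 g 61.8
```

```bash
python3 -m pendant '[[0.008,0.022,0,0,0,0,0],[0.016,0.0445,0,0,0,0,0],[0.016,0.0445,0,0,0,0,0],[0.016,0.0445,0.003,0,0,0,0],[0.016,0.0445,0.003,0,0,0,0],[0.016,0.0445,0.003,0,0,0,0],[0.016,0.0445,0.003,0,0,0,0],[0.016,0.0445,0.003,0,0,0,0],[0.008,0.020,0,0,0,0,0],[0,0,0,0,0,0,0],[0,0,0,0,0,0,0],[0,0,0,0,0,0,0]]'
python3 - <<'E'
from h import *
from bench import arm
delta(540.5,95.6,140,-7.8)
d=arm.get_image("scene");pickle.dump(d,open("scene1.pkl","wb"));im=d["image"][:,:,::-1]
d=arm.get_image("top");pickle.dump(d,open("top1.pkl","wb"));e=d["image"][:,:,::-1]
cv2.imwrite("pics/over.png",np.hstack([cv2.resize(im[130:250,280:360],None,fx=5,fy=5,interpolation=cv2.INTER_NEAREST),cv2.resize(e[200:320,250:330],None,fx=5,fy=5)]))
E
```

```text
clock: 4.8
position: [539.9, 94.1, 158.5]
ee_rot: [0.067, 0.998, -0.0, -0.001]
contact_force: [-0.5, -0.1, -0.8]
gripper_width: 6.5
grasp_force: 61.8
t 4.8 pos [539.9  94.1 158.5] tilt [-0.0017 -0.0007] turn 0.07
 shift before turn [-0.5  1.6 18.5] after turn [-0.5  1.6 18.5] F [-0.5 -0.1 -0.8] Tq [ 0.02 -0.01 -0.02] w 6.5 g 61.8
```

View pics/over.png

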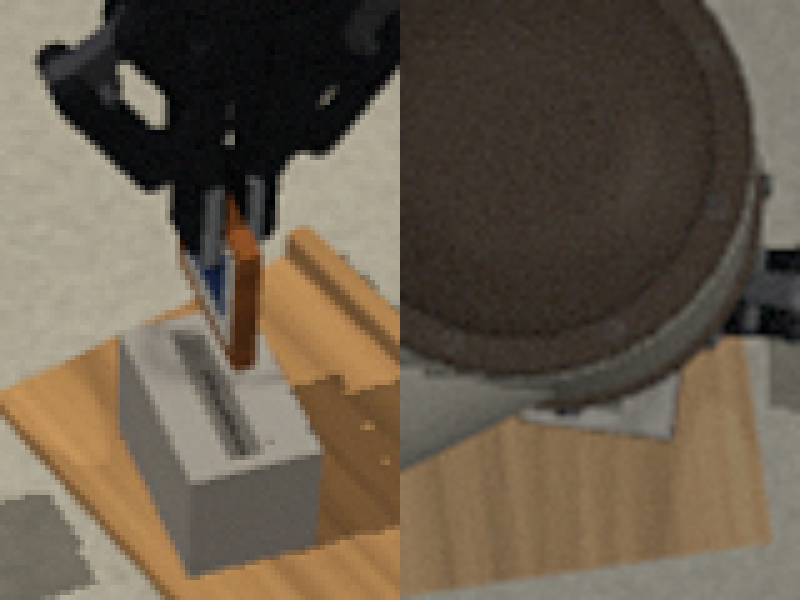

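```bash
python3 - <<'E'
from h import *
S=load("scene1.pkl")
q=lambda x,y:(280+x/5,130+y/5)
for z in (98,100): print("panel near bottom",z,plane(S,q(232,362),z).round(1),plane(S,q(257,367),z).round(1))
P=[plane(S,q(*p),60) for p in((178,335),(200,333),(260,450),(234,457))]
print("slot",[p[:2].round(1).tolist() for p in P],np.mean(P,0).round(1))
P=[plane(S,q(*p),60) for p in((120,335),(192,484),(320,452))]
print("stand -x-y,+x-y,+x+y",[p[:2].round(1).tolist() for p in P],"centre",((P[0]+P[2])/2).round(1))
c=np.array([540.5,95.6]);print("exp near end",c+30*np.array([.9907,-.1357]))
E
```

```text
panel near bottom 98 [561.9  88.4  98. ] [567.8  95.2  98. ]
panel near bottom 100 [563.6  87.5 100. ] [569.5  94.2 100. ]
slot [[508.8, 95.1], [511.4, 102.9], [572.9, 95.7], [571.9, 85.7]] [541.3  94.8  60. ]
stand -x-y,+x-y,+x+y [[499.7, 75.7], [577.0, 66.4], [582.9, 114.6]] centre [541.3  95.1  60. ]
exp near end [570.221  91.529]
```

The scene crop shows the panel hanging upright over the slot, near-end foot at about (326–331,203); slot ends at (318,197) and (329,221). The slot centre is about 3 mm farther in +x.

```bash
python3 -m pendant '[[-0.003,0.0006,0.015,0,0,0,0],[0,0,0.015,0,0,0,0],[0,0,0.004,0,0,0,0],[0,0,0,0,0,0,0],[0,0,0,0,0,0,0]]'
python3 -m pendant '[[0,0,0.003,0,0,0,0],[0,0,0.003,0,0,0,0],[0,0,0.003,0,0,0,0],[0,0,0.003,0,0,0,0],[0,0,0,0,0,0,0],[0,0,0,0,0,0,0]]'
python3 -c "
from h import *
delta(542.9,94.8,92.6,-7.8)"
```

```text
clock: 5.4
position: [543.7, 94.9, 125.9]
ee_rot: [0.067, 0.998, 0.0, 0.0]
contact_force: [0.6, 0.7, -1.1]
gripper_width: 6.6
grasp_force: 61.8
clock: 6.0
position: [544.9, 95.4, 117.4]
ee_rot: [0.066, 0.998, 0.0, 0.003]
contact_force: [-6.3, -1.4, 18.1]
gripper_width: 6.6
grasp_force: 64.5
t 6.0 pos [544.9  95.4 117.4] tilt [0.0051 0.0001] turn 0.25
 shift before turn [ 2.1 -0.9 24.7] after turn [ 2.1 -0.9 24.7] F [-6.3 -1.4 18.1] Tq [-0.42  1.25 -0.05] w 6.6 g 64.5
```

Contact at the slot's +x chamfer (Fx −6); shift back in −x a little.

```bash
python3 -m pendant '[[0.001,0,-0.006,0,0,0,0],[0.002,0,0,0,0,0,0],[0,0,0,0,0,0,0],[0,0,0.003,0,0,0,0],[0,0,0.004,0,0,0,0],[0,0,0,0,0,0,0],[0,0,0,0,0,0,0]]'
python3 -c "
from h import *
delta(542.9,94.8,92.6,-7.8)"
```

```text
clock: 6.7
position: [540.2, 95.5, 111.7]
ee_rot: [0.067, 0.998, -0.0, -0.0]
contact_force: [0.6, -0.2, -0.5]
gripper_width: 6.5
grasp_force: 61.8
t 6.7 pos [540.2  95.5 111.7] tilt [-0.001  -0.0005] turn 0.14
 shift before turn [-2.8 -0.4 19.1] after turn [-2.8 -0.3 19.1] F [ 0.6 -0.2 -0.5] Tq [ 0.02 -0.04  0.01] w 6.5 g 61.8
```

```bash
python3 -m pendant '[[0,0,0.005,0,0,0,0],[0,0,0.005,0,0,0,0],[0,0,0.004,0,0,0,0],[0,0,0.004,0,0,0,0],[0,0,0.003,0,0,0,0],[0,0,0.002,0,0,0,0],[0,0,0,0,0,0,0]]'
python3 -c "
from h import *
delta(540.2,95.5,92.6,-7.8)"
```

```text
clock: 7.4
position: [540.2, 95.6, 92.5]
ee_rot: [0.066, 0.998, -0.0, 0.0]
contact_force: [-7.5, 0.2, 19.8]
gripper_width: 6.6
grasp_force: 64.8
t 7.4 pos [540.2  95.6  92.5] tilt [ 0.0002 -0.0009] turn 0.22
 shift before turn [-0.1 -0.1 -0.1] after turn [-0.1 -0.1 -0.1] F [-7.5  0.2 19.8] Tq [ 0.01  2.38 -0.02] w 6.6 g 64.8
```

```bash
python3 -m pendant '[[0,0,-0.002,0,0,0,0.03],[0,0,0,0,0,0,0.03],[0,0,0,0,0,0,0.03],[0,0,-0.03,0,0,0,0.05],[0,0,-0.04,0,0,0,0.085],[0,0,-0.04,0,0,0,0.085],[-0.04,-0.04,-0.04,0,0,0,0.085],[0,-0.05,-0.04,0,0,0,0.085],[0,-0.05,0,0,0,0,0.085],[0,0,0,0,0,0,0.085]]'
python3 - <<'E'
from h import *
from bench import arm
delta(540.2,95.5,92.6,-7.8)
d=arm.get_image("scene");pickle.dump(d,open("scene2.pkl","wb"));im=d["image"][:,:,::-1]
d=arm.get_image("top");pickle.dump(d,open("top2.pkl","wb"));e=d["image"][:,:,::-1]
cv2.imwrite("pics/ins.png",np.hstack([cv2.resize(im[150:270,275:355],None,fx=5,fy=5,interpolation=cv2.INTER_NEAREST),cv2.resize(e[200:320,250:330],None,fx=5,fy=5,interpolation=cv2.INTER_NEAREST)]))
E
```

```text
clock: 8.4
position: [552.4, -29.1, 262.0]
ee_rot: [0.07, 0.998, 0.0, 0.0]
contact_force: [-0.0, 0.2, -1.3]
gripper_width: 85.1
grasp_force: 0.0
t 8.4 pos [552.4 -29.1 262. ] tilt [ 0.0005 -0.    ] turn -0.19
 shift before turn [ 29.5 121.7 169.4] after turn [ 29.1 121.8 169.4] F [-0.   0.2 -1.3] Tq [ 0.09 -0.01  0.  ] w 85.1 g 0.0
```

View pics/ins.png

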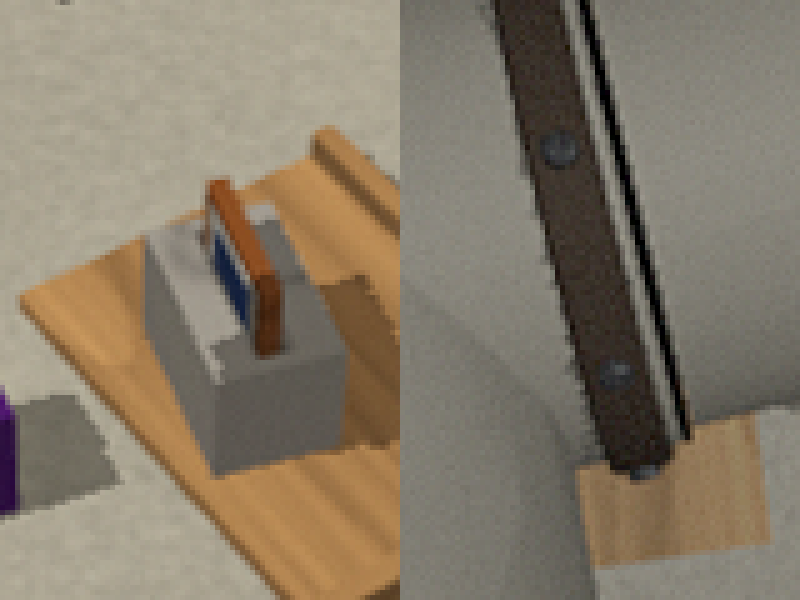

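```bash
python3 - <<'E'
from h import *
S=load("scene2.pkl")
q=lambda x,y:(275+x/5,150+y/5)
for z in (84,88,92,96,100):
    a=[plane(S,q(*p),z) for p in((257,280),(281,272),(208,184),(230,181))]
    print(z,"len",np.linalg.norm((a[0]+a[1]-a[2]-a[3])/2).round(1),np.mean(a,0).round(1),"near end",((a[0]+a[1])/2).round(1))
print("panel/stand-top contact",plane(S,q(257,355),60).round(1),plane(S,q(282,352),60).round(1))
P=[plane(S,q(*p),60) for p in((145,237),(216,380),(346,349),(272,205))]
print("stand",[p[:2].round(1).tolist() for p in P],((P[0]+P[2])/2).round(1),((P[1]+P[3])/2).round(1))
E
```

```text
84 len 50.0 [533.2  98.5  84. ] near end [558.   95.9  84. ]
88 len 49.7 [536.7  96.6  88. ] near end [561.4  93.9  88. ]
92 len 49.5 [540.1  94.6  92. ] near end [564.7  92.   92. ]
96 len 49.2 [543.6  92.7  96. ] near end [568.1  90.1  96. ]
100 len 48.9 [547.1  90.7 100. ] near end [571.4  88.1 100. ]
panel/stand-top contact [570.7  85.5  60. ] [573.3  94.2  60. ]
stand [[500.6, 75.2], [575.2, 66.9], [581.8, 115.6], [505.8, 125.4]] [541.2  95.4  60. ] [540.5  96.1  60. ]
```

The scene crop shows the panel in the slot but tilted along its length: the +x end's top is near z≈100, the −x end at 88. So it is not fully down, and I press the high end down with shut fingers.

```bash
python3 -m pendant '[[0,0,0,0,0,0,0],[0.001,0.04,0,0,0,0,0],[0.002,0.04,0,0,0,0,0],[0.005,0.04,0,0,0,0,0],[0,0,0.03,0,0,0,0],[0,0,0.04,0,0,0,0],[0,0,0.04,0,0,0,0],[0,0,0,0,0,0,0],[0,0,0,0,0,0,0]]'
python3 -c "
from h import *
delta(562,92.4,126,-7.8)"
```

```text
clock: 9.4
position: [561.6, 95.8, 151.4]
ee_rot: [0.066, 0.998, -0.001, -0.0]
contact_force: [0.3, -0.8, 1.0]
gripper_width: 0.1
grasp_force: 0.0
t 9.4 pos [561.6  95.8 151.4] tilt [-0.0007 -0.0014] turn 0.27
 shift before turn [-0.8 -3.3 25.4] after turn [-0.9 -3.3 25.4] F [ 0.3 -0.8  1. ] Tq [ 0.04 -0.01  0.08] w 0.1 g 0.0
```

```bash
python3 -m pendant '[[-0.001,-0.003,0.015,0,0,0,0],[0,0,0.006,0,0,0,0],[0,0,0.004,0,0,0,0],[0,0,0.004,0,0,0,0],[0,0,0.004,0,0,0,0],[0,0,0,0,0,0,0]]'
python3 -c "
from h import *
delta(562,92.4,113,-7.8)"
python3 -m pendant '[[0,0,0.004,0,0,0,0],[0,0,0.004,0,0,0,0],[0,0,0.004,0,0,0,0],[0,0,0,0,0,0,0]]'
python3 -c "
from h import *
delta(562,92.4,113,-7.8)"
```

```text
clock: 10.0
position: [561.7, 91.8, 118.3]
ee_rot: [0.067, 0.998, -0.0, -0.0]
contact_force: [0.3, 0.0, -0.6]
gripper_width: -0.0
grasp_force: 0.0
t 10.0 pos [561.7  91.8 118.3] tilt [-0.0004 -0.0001] turn 0.14
 shift before turn [-0.2  0.6  5.3] after turn [-0.2  0.6  5.3] F [ 0.3  0.  -0.6] Tq [0.03 0.05 0.05] w -0.0 g 0.0
clock: 10.4
position: [566.6, 93.2, 112.8]
ee_rot: [0.065, 0.998, 0.001, 0.006]
contact_force: [-2.3, -0.1, 23.8]
gripper_width: -0.0
grasp_force: 11.9
t 10.4 pos [566.6  93.2 112.8] tilt [0.0124 0.0019] turn 0.35
 shift before turn [ 4.5 -1.3 -0.2] after turn [ 4.5 -1.4 -0.2] F [-2.3 -0.1 23.8] Tq [ 0.22  0.84 -0.01] w -0.0 g 11.9
```

```bash
python3 -m pendant '[[0,0,0.004,0,0,0,0],[0,0,0.004,0,0,0,0],[0,0,0,0,0,0,0],[0,0,0,0,0,0,0]]'
python3 -c "
from h import *
delta(562,92.4,113,-7.8)"
python3 -m pendant '[[0,0,-0.03,0,0,0,0],[0,0,-0.03,0,0,0,0],[0,0,-0.03,0,0,0,0],[0,-0.03,-0.04,0,0,0,0.085],[0,-0.05,-0.04,0,0,0,0.085],[0,-0.05,0,0,0,0,0.085],[0,0,0,0,0,0,0.085]]'
python3 - <<'E'
from h import *
from bench import arm
d=arm.get_image("scene");pickle.dump(d,open("scene3.pkl","wb"));im=d["image"][:,:,::-1]
cv2.imwrite("pics/ins2.png",np.clip(1.4*cv2.resize(im[175:250,295:355],None,fx=8,fy=8,interpolation=cv2.INTER_CUBIC).astype(float),0,255).astype(np.uint8))
E
```

```text
clock: 10.8
position: [570.0, 94.1, 112.4]
ee_rot: [0.063, 0.998, 0.003, 0.011]
contact_force: [-9.9, 0.2, 54.5]
gripper_width: -0.1
grasp_force: 26.4
t 10.8 pos [570.   94.1 112.4] tilt [0.0227 0.0037] turn 0.53
 shift before turn [ 7.7 -2.7 -0.8] after turn [ 7.7 -2.8 -0.8] F [-9.9  0.2 54.5] Tq [ 0.21  2.98 -0.07] w -0.1 g 26.4
clock: 11.5
position: [545.1, -30.1, 261.0]
ee_rot: [0.07, 0.998, 0.0, 0.001]
contact_force: [-0.6, 0.0, -0.7]
gripper_width: 57.8
grasp_force: 0.0
```

View pics/ins2.png

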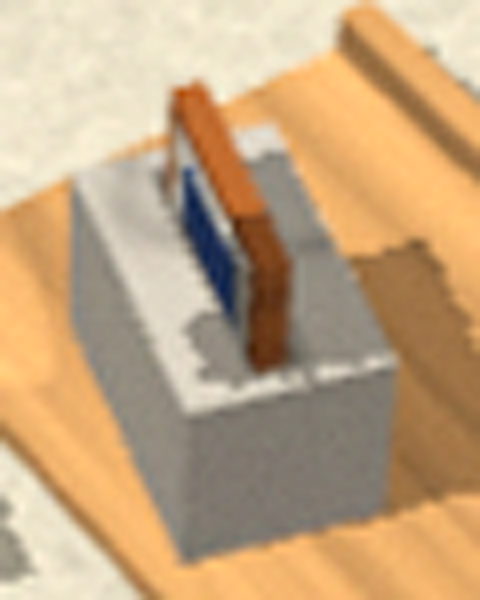

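```bash
python3 - <<'E'
from h import *
S=load("scene3.pkl");M=R(S)
def pj(p):
    v=M.T@(np.array(p,float)-S["xyz"]);return np.array([S["fx"]*v[0]/v[2]+S["cx"],S["fy"]*v[1]/v[2]+S["cy"]])
q=lambda x,y:(295+x/8,175+y/8)
P=[plane(S,q(*p),60) for p in((75,180),(188,412),(392,362),(275,125))]
print("stand",[p[:2].round(1).tolist() for p in P],np.mean(P,0).round(1))
far=[plane(S,q(*p),88) for p in((175,92),(207,87))];print("far top z88",far)
for x,y,z in((570.5,86.8,88),(571.5,94.8,88),(570.5,86.8,61),(571.5,94.8,61)):
    print(((pj((x,y,z))-[295,175])*8).round())
im=S["image"]
for r in range(198,222): print(r,im[r,326:332].tolist())
E
```

```text
stand [[501.1, 75.8], [576.5, 66.8], [582.6, 114.8], [504.9, 125.8]] [541.3  95.8  60. ]
far top z88 [array([510.44838595,  96.06083856,  88.        ]), array([512.10186667, 103.34647058,  88.        ])]
[261. 279.]
[295. 271.]
[256. 362.]
[290. 354.]
198 [[136, 83, 46], [116, 97, 78], [102, 100, 92], [103, 102, 94], [106, 101, 94], [102, 99, 92]]
199 [[136, 84, 43], [121, 90, 69], [107, 100, 91], [103, 101, 92], [105, 100, 93], [104, 99, 91]]
200 [[142, 78, 31], [133, 80, 44], [114, 94, 77], [106, 103, 97], [106, 103, 95], [105, 101, 94]]
201 [[130, 72, 31], [115, 70, 36], [96, 78, 64], [105, 100, 90], [107, 103, 95], [108, 102, 95]]
202 [[90, 50, 23], [91, 48, 22], [92, 58, 37], [104, 89, 75], [107, 103, 95], [107, 102, 93]]
203 [[91, 50, 20], [93, 52, 22], [93, 56, 32], [99, 83, 69], [103, 100, 93], [106, 102, 93]]
204 [[91, 48, 21], [91, 49, 21], [91, 49, 18], [91, 66, 49], [100, 95, 87], [101, 98, 90]]
205 [[89, 48, 22], [93, 52, 25], [90, 49, 19], [92, 55, 30], [96, 77, 64], [96, 94, 86]]
206 [[76, 40, 16], [92, 49, 20], [93, 52, 24], [91, 48, 19], [94, 67, 50], [96, 91, 83]]
2
[... 635 characters left out ...]
 19], [72, 41, 20], [74, 42, 16], [77, 40, 17], [79, 52, 31], [96, 82, 72]]
215 [[64, 38, 22], [72, 38, 17], [78, 43, 17], [78, 42, 18], [80, 51, 31], [87, 76, 64]]
216 [[67, 44, 24], [74, 39, 17], [78, 44, 20], [76, 42, 15], [82, 51, 33], [86, 74, 65]]
217 [[65, 41, 24], [72, 37, 15], [74, 40, 17], [74, 41, 16], [73, 51, 35], [82, 75, 67]]
218 [[53, 27, 8], [70, 39, 15], [74, 40, 18], [70, 34, 14], [68, 44, 29], [74, 67, 59]]
219 [[59, 32, 17], [70, 36, 17], [70, 39, 16], [70, 36, 18], [67, 44, 28], [67, 61, 51]]
220 [[68, 49, 38], [69, 35, 15], [70, 40, 21], [71, 46, 28], [76, 59, 45], [77, 72, 64]]
221 [[87, 78, 68], [77, 59, 43], [95, 80, 66], [105, 95, 82], [97, 89, 82], [112, 108, 98]]
```

The end-on dark patch is the arm's shadow: the panel's real near-top corner sits at row ≈209, matching z = 88. The push check also stopped at fingertip z ≈ 88, so the panel is seated and upright. Now grip the stand across its short side.

```bash
python3 -c "
from h import *
delta(541,95.6,150,-7.7)"
python3 -m pendant '[[0,0.042,0.03,0,0,0,0.085],[0,0.042,0.03,0,0,0,0.085],[0,0.038,0.03,0,0,0,0.085],[0,0,0.02,0,0,0,0.085],[0,0,0,0,0,0,0.085],[0,0,0,0,0,0,0.085]]'
python3 -c "
from h import *
delta(541,95.6,50,-7.7)"
```

```text
t 11.55 pos [545.4 -28.5 260.1] tilt [0.0009 0.0005] turn -0.2
 shift before turn [ 21.5 122.2 110.2] after turn [ 21.  122.3 110.2] F [ 0.9 -0.1 -0.9] Tq [0.03 0.03 0.02] w 65.5 g 0.0
clock: 12.15
position: [562.0, 92.5, 151.4]
ee_rot: [0.066, 0.998, -0.0, -0.0]
contact_force: [0.4, 0.2, 1.0]
gripper_width: 84.8
grasp_force: 0.0
t 12.15 pos [562.   92.5 151.4] tilt [-0.0007 -0.0008] turn 0.1
 shift before turn [ 21.1   0.4 101.4] after turn [ 21.1   0.3 101.4] F [0.4 0.2 1. ] Tq [ 0.02 -0.05  0.02] w 84.8 g 0.0
```

```bash
python3 -m pendant '[[0.021,0.0004,0,0,0,0,0.085],[0,0,0.03,0,0,0,0.085],[0,0,0.035,0,0,0,0.085],[0,0,0.02,0,0,0,0.085],[0,0,0.012,0,0,0,0.085],[0,0,0.004,0,0,0,0.085],[0,0,0,0,0,0,0.085],[0,0,0,0,0,0,0.085]]'
python3 -c "
from h import *
delta(541,95.6,50,-7.7)"
python3 -m pendant '[[0,0,0,0,0,0,0.03],[0,0,0,0,0,0,0.03],[0,0,0,0,0,0,0.03],[0,0,0,0,0,0,0.03],[0,0,0,0,0,0,0.03]]'
python3 -c "
from h import *
delta(594,175,50,8.4)"
```

```text
clock: 12.95
position: [542.1, 95.6, 51.9]
ee_rot: [0.067, 0.998, 0.001, 0.001]
contact_force: [0.2, -0.3, 0.8]
gripper_width: 85.0
grasp_force: 0.0
t 12.95 pos [542.1  95.6  51.9] tilt [0.0026 0.001 ] turn 0.04
 shift before turn [ 1.1 -0.2  1.9] after turn [ 1.1 -0.2  1.9] F [ 0.2 -0.3  0.8] Tq [-0.   -0.04 -0.02] w 85.0 g 0.0
clock: 13.45
position: [541.7, 95.7, 51.5]
ee_rot: [0.067, 0.998, 0.0, 0.001]
contact_force: [-1.2, 0.8, 6.2]
gripper_width: 49.1
grasp_force: 64.0
t 13.45 pos [541.7  95.7  51.5] tilt [0.0016 0.0005] turn -16.03
 shift before turn [-41.3  85.6   1.6] after turn [-63.3  70.8   1.6] F [-1.2  0.8  6.2] Tq [ 0.25  0.28 -0.04] w 49.1 g 64.0
```

```bash
python3 -m pendant '[[0,0,0,0,0,-4,0.03],[0,0,0,0,0,-4,0.03],[0,0,0,0,0,-4,0.03],[0,0,0,0,0,-4,0.03],[-0.01,0.01,0,0,0,0,0.03],[-0.015,0.015,0,0,0,0,0.03],[-0.015,0.018,0,0,0,0,0.03],[-0.010,0.015,0,0,0,0,0.03],[0,0,0,0,0,0,0.03],[0,0,0,0,0,0,0.03]]'
python3 - <<'E'
from h import *
from bench import arm
delta(594,175,50,8.3)
d=arm.get_image("scene");pickle.dump(d,open("scene4.pkl","wb"));im=d["image"][:,:,::-1]
cv2.imwrite("pics/push.png",cv2.resize(im[150:300,270:430],None,fx=4,fy=4,interpolation=cv2.INTER_CUBIC))
E
```

```text
clock: 14.45
position: [583.9, 161.5, 51.5]
ee_rot: [-0.073, 0.997, 0.001, 0.002]
contact_force: [1.8, 3.1, 4.2]
gripper_width: 49.1
grasp_force: 63.9
t 14.45 pos [583.9 161.5  51.5] tilt [0.0045 0.0023] turn 0.1
 shift before turn [-11.9  11.9   1.6] after turn [-11.9  11.9   1.6] F [1.8 3.1 4.2] Tq [ 0.81 -0.46 -0.  ] w 49.1 g 63.9
```

View pics/push.png

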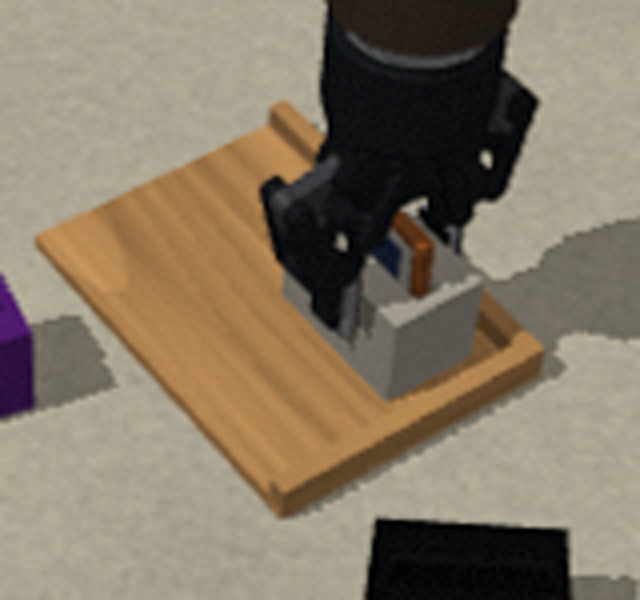

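The crop shows the stand gripped, squared to the tray, with about 10 mm left to both lips (far-lip gap near (430,385)). I press it on the far lip first.

```bash
cat >> h.py <<'E'
def tf():
    from bench import arm
    from scipy.spatial.transform import Rotation as Ro
    s=arm.read_state();M=Ro.from_quat(s["ee_rot"]).as_matrix();a=np.degrees(np.arctan2(M[1,1],M[0,1]))-90
    e=np.radians(8.3);t=np.array([[np.cos(e),np.sin(e)],[-np.sin(e),np.cos(e)]])
    print("t",round(s["clock"],2),"tray-frame rel home",(t@(s["position"][:2]-[594,175])).round(1),"z",round(s["position"][2],1),"yaw",a.round(2),"tilt",M[:2,2].round(4),"Ftray",(t@s["contact_force"][:2]).round(1),"Fz",s["contact_force"][2].round(1),"Tq",s["wrist_torque"].round(2),"w",round(s["gripper_width"],2))
E
python3 -c "
from h import *
tf()"
python3 -m pendant '[[-0.003,0,0,0,0,0,0.03],[-0.003,0,0,0,0,0,0.03],[-0.002,0,0,0,0,0,0.03],[0,0,0,0,0,0,0.03]]' >/dev/null; python3 -c "
from h import *
tf()"
python3 -m pendant '[[-0.002,0,0,0,0,0,0.03],[-0.002,0,0,0,0,0,0.03],[0,0,0,0,0,0,0.03]]' >/dev/null; python3 -c "
from h import *
tf()"
python3 -m pendant '[[0,0.003,0,0,0,0,0.03],[0,0.003,0,0,0,0,0.03],[0,0.002,0,0,0,0,0.03],[0,0,0,0,0,0,0.03]]' >/dev/null; python3 -c "
from h import *
tf()"
```

```text
t 14.5 tray-frame rel home [-12.2 -12.3] z 51.5 yaw 8.38 tilt [0.004 0.002] Ftray [2.7 2.6] Fz 3.8 Tq [ 0.76 -0.49 -0.02] w 49.7
t 14.9 tray-frame rel home [ -7.6 -14.2] z 51.5 yaw 8.31 tilt [-0.0031 -0.0014] Ftray [-4.8  0.6] Fz 11.6 Tq [0.33 1.21 0.08] w 49.2
t 15.2 tray-frame rel home [ -4.  -14.5] z 51.5 yaw 8.3 tilt [-0.0038 -0.002 ] Ftray [-5.8  0. ] Fz 11.6 Tq [-0.01  1.27  0.06] w 48.84
t 15.6 tray-frame rel home [-2.7 -7.1] z 51.5 yaw 8.3 tilt [-0.0012 -0.002 ] Ftray [-1.2 -3.6] Fz 8.5 Tq [-0.79  0.03 -0.01] w 49.65
```

```bash

python3 -m pendant '[[0,0.003,0,0,0,0,0.03],[0,0.003,0,0,0,0,0.03],[0,0,0,0,0,0,0.03]]' >/dev/null; python3 -c "
from h import *
tf()"
python3 -m pendant '[[0,0.002,0,0,0,0,0.03],[0,0.002,0,0,0,0,0.03],[0,0,0,0,0,0,0.03]]' >/dev/null; python3 -c "
from h import *
tf()"
python3 -m pendant '[[-0.002,0,0,0,0,0,0.03],[-0.002,0,0,0,0,0,0.03],[0,0,0,0,0,0,0.03]]' >/dev/null; python3 -c "
from h import *
tf()"
```

```text
t 15.9 tray-frame rel home [-2.5 -1. ] z 51.5 yaw 8.3 tilt [-0.0008 -0.0019] Ftray [-0.3 -3.5] Fz 9.2 Tq [-0.72 -0.15 -0.03] w 49.11
t 16.2 tray-frame rel home [-2.5  2.3] z 51.5 yaw 8.32 tilt [-0.001  -0.0029] Ftray [ 0.3 -6.2] Fz 7.8 Tq [-1.37 -0.4  -0.02] w 49.16
t 16.5 tray-frame rel home [-0.8  2.3] z 51.6 yaw 8.3 tilt [-0.006  -0.0042] Ftray [-7.9 -3.3] Fz 13.8 Tq [-0.97  1.52  0.14] w 49.39
```

```bash

python3 -m pendant '[[-0.002,0,0,0,0,0,0.03],[-0.002,0,0,0,0,0,0.03],[0,0,0,0,0,0,0.03]]' >/dev/null; python3 -c "
from h import *
tf()"
python3 -m pendant '[[0,0.002,0,0,0,0,0.03],[0,0.002,0,0,0,0,0.03],[0,0,0,0,0,0,0.03]]' >/dev/null; python3 -c "
from h import *
tf()"
python3 -m pendant '[[-0.002,0.001,0,0,0,0,0.03],[-0.002,0.001,0,0,0,0,0.03],[0,0,0,0,0,0,0.03]]' >/dev/null; python3 -c "
from h import *
tf()"
```

```text
t 16.8 tray-frame rel home [1.2 2.3] z 51.7 yaw 8.28 tilt [-0.0101 -0.0053] Ftray [-13.2  -1.5] Fz 17.9 Tq [-0.62  2.92  0.15] w 49.32
t 17.1 tray-frame rel home [1.2 2.6] z 51.7 yaw 8.29 tilt [-0.0111 -0.0104] Ftray [ -9.2 -14.2] Fz 18.5 Tq [-4.11  1.46  0.25] w 48.89
t 17.4 tray-frame rel home [1.4 2.7] z 51.7 yaw 8.23 tilt [-0.0199 -0.0151] Ftray [-18.2 -16.9] Fz 24.5 Tq [-5.02  3.62  0.36] w 49.07
```

```bash

python3 -m pendant '[[0,0,0,-0.8,-1.4,0,0.03],[0,0,0,0,0,0,0.03],[0,0,0,0,0,0,0.03]]' >/dev/null; python3 - <<'E'
from h import *
tf()
T=load("top0.pkl");hsv=cv2.cvtColor(cv2.GaussianBlur(T["image"],(3,3),0),cv2.COLOR_RGB2HSV).astype(int)
m=((hsv[...,1]>70)&(hsv[...,0]<30)).astype(np.uint8);k=np.zeros_like(m);k[185:335,215:335]=m[185:335,215:335]
c=max(cv2.findContours(k,cv2.RETR_EXTERNAL,cv2.CHAIN_APPROX_NONE)[0],key=cv2.contourArea)[:,0].astype(float)
V=np.array([(226,208.7),(307.5,197),(323.5,307.5),(239.5,320.3)])
for i,z,n in((0,20,"far"),(1,8,"right"),(2,8,"near"),(3,20,"left(side lip)")):
    a,b=V[i],V[(i+1)%4];u=(b-a)/np.linalg.norm(b-a);s=(c-a)@u;d=(c-a)@np.array([-u[1],u[0]])
    p=c[(abs(d)<3)&(s>8)&(s<np.linalg.norm(b-a)-8)]
    W=np.array([plane(T,q,z)[:2] for q in p],np.float32)
    for _ in range(2):
        f=cv2.fitLine(W,cv2.DIST_HUBER,0,.01,.01).ravel();r=(W-f[2:])@np.array([-f[1],f[0]])
    print(n,len(p),"yaw",((np.degrees(np.arctan2(f[1],f[0]))+45)%90-45).round(2),"rms",r.std().round(2))
E
```

```text
t 17.7 tray-frame rel home [1.  2.3] z 51.3 yaw 8.26 tilt [0.0016 0.0013] Ftray [-15.6 -17.1] Fz 24.3 Tq [-5.53  3.7   0.37] w 49.44
far 66 yaw 8.32 rms 0.54
right 95 yaw 8.48 rms 0.51
near 68 yaw 8.34 rms 0.51
left(side lip) 96 yaw 8.45 rms 0.51
```

```bash

python3 -m pendant '[[0,0,0,0,0,-0.2,0.03],[0,0,0,0,0,0,0.03],[0,0,0,0,0,0,0.03]]' >/dev/null; python3 -c "
from h import *
tf()"
python3 -m pendant '[[0,0,0,0,0,-0.3,0.03],[0,0,0,0,0,0,0.03],[0,0,0,0,0,0,0.03]]' >/dev/null; python3 -c "
from h import *
tf()"
```

```text
t 18.0 tray-frame rel home [1.  2.3] z 51.3 yaw 8.35 tilt [0.0014 0.0016] Ftray [-14.7 -16.7] Fz 25.5 Tq [-5.64  3.68 -0.09] w 48.99
t 18.3 tray-frame rel home [1.  2.3] z 51.3 yaw 8.48 tilt [0.0013 0.0021] Ftray [-14.9 -16.4] Fz 25.0 Tq [-5.61  3.6  -0.71] w 49.4
```

```bash

python3 -m pendant '[[-0.002,0.002,-0.002,0,0,0.25,0.03],[-0.002,0.002,-0.001,-0.4,-0.4,0,0.03],[0,0,0,0,0,0,0.03],[0,0,0,0,0,0,0.03]]' >/dev/null; python3 -c "
from h import *
tf()"
```

```text
t 18.7 tray-frame rel home [1.1 2.4] z 51.3 yaw 8.34 tilt [-0.0026  0.002 ] Ftray [-16.4 -26.6] Fz 17.7 Tq [-8.76  3.24  0.05] w 49.49
```

```bash

python3 -m pendant '[[-0.002,0,-0.001,0,-0.4,0,0.03],[-0.002,0,-0.001,0.1,-0.4,0,0.03],[0,0,0,0,0,0,0.03],[0,0,0,0,0,0,0.03]]' >/dev/null; python3 - <<'E'
from h import *
from bench import arm
tf()
d=arm.get_image("scene");im=d["image"][:,:,::-1]
cv2.imwrite("pics/home.png",cv2.resize(im[175:275,320:420],None,fx=6,fy=6,interpolation=cv2.INTER_CUBIC))
E
```

```text
t 19.1 tray-frame rel home [1.2 2.4] z 51.3 yaw 8.22 tilt [0.003  0.0004] Ftray [-22.8 -23. ] Fz 16.8 Tq [-7.45  5.29  0.1 ] w 49.4
```

View pics/home.png

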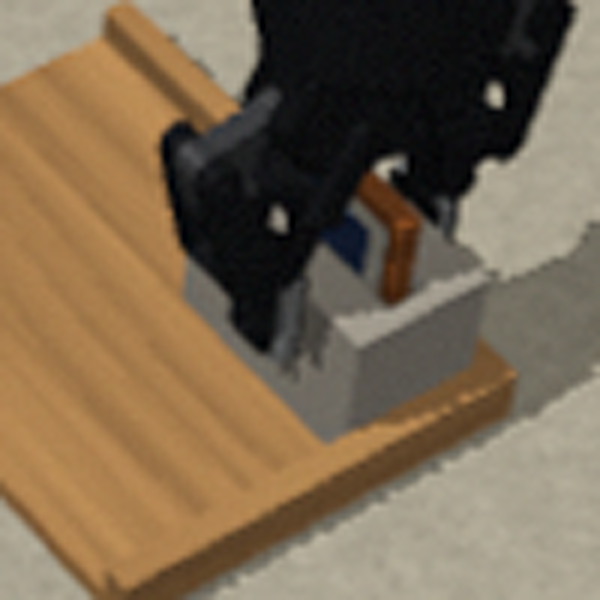

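The picture shows the stand flush against the far lip (bottom corner near (330,437), no gap) and the side lip, with the panel upright and seated. The press is about 23 N on each lip. A last small yaw trim, then hand in.

```bash

python3 -m pendant '[[0,0,0,0,0,-0.12,0.03],[0,0,0,0,0,0,0.03],[0,0,0,0,0,0,0.03]]' >/dev/null; python3 -c "
from h import *
from bench import arm
tf()
print(arm.job_done())"
```

```text
t 19.45 tray-frame rel home [1.2 2.4] z 51.3 yaw 8.28 tilt [0.003  0.0006] Ftray [-22.7 -22.6] Fz 15.6 Tq [-7.48  5.34 -0.15] w 49.09
the job is handed in; nothing more can be done
None
```

I seated the panel fully in the stand and pushed the stand home into the corner, and the job was handed in at 19.5 s with the gripper still pressing it at about 23 N against each lip; no verdict was returned.

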